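Ready the syringe pump and hold its barrel clamp open at the 50 mL ring

ROBOT

A 6-joint arm with a two-finger parallel gripper is mounted at the origin on the work surface. World frame = base frame: x ahead of the robot, y to its left, z up, the work surface at z = 0. Lengths are in m, angles in rad, forces in N, time in s.
With the tool pointing down it reaches from about 0.35 to 0.925 m from the base axis. Payload 6.4 kg.
Tool frame: the origin (TCP) lies where the fingers leave the gripper's body, on its centre line; the fingertips stand 97 mm ahead of it and the grasp point (between the pads) lies r.grasp_offset ahead of it (r.grasp_offset is the distance from the TCP to the grasp point, in m); z points along the fingers, y is the direction in which the jaws open and shut (so a half turn about z gives the same grasp; the last joint's range is limited). The gripper opens to 94 mm and grips with 3 to 60 N. Pads are 16 mm wide; open, the fingers measure 119 mm over their backs; the gripper's body (75 mm by 177 mm) begins 78 mm behind the grasp point.
Start: joints at [-1.306, 0.245, 1.558, -0, 1.339, -0.174], TCP at [0.276, -0.588, 0.303] pointing down, gripper open.
Joint ranges: [-3.13, 3.13], [-1.02, 2.26], [0.13, 2.54], [-0.95, 4.09], [0.21, 2.88], [-2.74, 2.74]. Speed limits (rad/s): [2.57, 2.57, 3.14, 3.14, 3.14, 3.14].

INTERFACE

Orientations are given as a 3x3 rotation matrix whose columns are the frame's x, y, z axes.
In Python, from cell import r, grab_frame gives the robot as it stands.
- The arm moves only by the tool carry_out, never from a script. Its argument "series" is text: rows parted by semicolons, each of 6 numbers parted by spaces: the shift along the world's x, y, z in m, then the turn, a rotation vector about the world's x, y, z in degrees. In form: tx ty tz wx wy wz; .... A call has 1 to 10 rows; each row shifts and turns the commanded pose from where the row before left it; what a row does not reach is not made up. A row lasts 1/10 s, in which the tool goes at most 50 mm and 8.59 degrees, less where a joint would pass 70% of its speed; a pose out of reach is approached as far as the arm can. A call is refused whole if a number of a shift passes 0.05 or a number of a turn 8.59, either way. A call with a gripper value outside its range is refused whole. "grip" is the opening in per cent of the stroke, from 0 (shut) to 100 (fully open), set as the call begins (left out, the last holds). The fingers move at their own pace and stop on an object; "grip_force" is the grip in N (left out, the last holds). Time passes only in rows, so rows that do not move let the fingers close. It gives the time, the measured TCP pose, the force and the opening at its end, in the units of the state.
- r.sense(): the state, without advancing time (a new reading comes with each control period).
- grab_frame(name): name is "scene" or "top"; returns a dict with "frame" (480x640x3 uint8, red, green, blue), "intrinsics" (3x3 intrinsics, pixels), "k1" (the pictures are not rectified: a ray, as slopes to the right and down, at radius r is drawn at 1 + k1 r^2 times it, then the intrinsics apply), "eye" and "rotation" of the camera in the world. Camera axes: x right, y down, z forward; pixel columns grow to the right and rows downward; lengths in m; the calibration is good to about 2 mm. A picture is of the moment at which its call begins. There is no depth.
- r.sign_off(): hands the job in, once; it reports no verdict.
The state is a dict: "t": time; "joint_positions": joint angles; "qvel": joint speeds; "joint_torque": joint torques, N m; "ee_pos": TCP position; "eef_rot": TCP orientation; "wrist_force": force on the tool from outside, world axes, zero at the start; "torque": the same for the moment, N m; "grip_width": opening from 0.0 (shut) to 1.0 (fully open).
Only numpy, scipy, OpenCV 4.12 (cv2) and the standard library are available. Lean on these libraries where they do the work, as an engineer would, in place of code of your own. Each camera call takes 0.05 s, during which the arm holds its last target. There are 200 camera calls.

TASK

Get the syringe pump ready for me to lay in a 50 mL syringe: slide the plunger driver all the way out against its end stop, away from the barrel clamp, then lift the sprung barrel clamp by its finger tab until the orange 50 mL ring on its stem has just come fully out of the collar. Keep hold of the clamp at that mark and finish while still holding it: do not let it go or snap back, leave the driver at its stop, and leave the things standing around the pump where they are.

Things in the scene. Friction and masses are not known exactly. Their poses are not given: they have to be found in the camera images.
- pump: white syringe pump fixed to the desk, 175 mm deep (x), 320 mm long (y), z up; screen and keys on its sloping -x side. Origin on the desk under its middle. Deck 90 mm high, x -45..85, y -160..160 mm. On it, in this frame: grey V cradle x -28..28, y 30..115, up to 122 mm high; low posts and the driver's end block up to 118 mm
- driver (a joint): travel (m) of the plunger driver, a grey carriage on two steel guide rods with a blue grip block on top, along the pump's -y: 0 innermost, next to the cradle; 0.100 fully out against the grey end block. Starts part way, slides against about 2.5 N of friction, stays where it is left
- driver_grip (a point): centre of the driver's blue grip block, 160 mm above the desk; axes as the pump's. The block is 50 mm in x, 24 mm in y, from 143 to 179 mm above the desk, free above and at its sides. Below it the grey carriage is 56 mm in x, 26 mm in y, with a disc and two small claws towards +y
- clamp (a joint): lift (m) of the spring-return barrel clamp straight up out of its steel collar: 0 fully down (start); 0.034 at the 50 mL mark (lower edge of the 4 mm orange ring level with the collar's top); end of travel 0.055. Thin black rings higher on the stem are smaller sizes. The spring pulls down with 5 N at 0, 10 N at the mark, and snaps it down if let go; no latch
- clamp_grip (a point): grasp point on the clamp's blue finger tab, above the stem, 140 mm above the desk when down; rises with it. Axes as the pump's. Tab 34 mm in x, 22 mm in y (grip across these), 120 to 154 mm above the desk when down; at its foot a blue arm 14 mm thick, 22 mm wide runs to -x over the cradle. Collar top 102 mm above the desk. Stands at x 50, y 70 mm in the pump's frame
- syringe_mid (a point): bystander: 50 mL plastic syringe, 30 mm thick and 200 mm long, lying in a steel tray (300 x 220 x 24 mm) to the left of the pump; the point is the middle of its length. It stays where it is
- carton_mid (a point): bystander: paper carton with an orange band, 60 x 95 x 45 mm, standing on the desk; its centre
- cup_mid (a point): bystander: white plastic cup, 72 mm wide, 75 mm high, standing on the desk; its centre
- vial_mid (a point): bystander: small vial with blue cap, 28 mm wide, 52 mm high, standing on the desk; its centre

How it is judged:
On the way, in this order (a step that is already met when the one before it is completed fails the run):
1. the plunger driver is fully out against its end stop, the clamp still down (value of joint driver above 0.094 m and value of joint clamp below 0.01 m), for 0.2 s.
2. the fingers hold the clamp up with the 50 mL ring at the collar (value of joint clamp between 0.029 and 0.039 m and contact force between the fingers and clamp above 2 N), for 0.3 s.
At the end, for the whole second after the job is handed in: The robot's fingers still hold the barrel clamp, at rest, lifted 34 mm within 5 mm either way (orange ring at the collar), with nothing else propping it; the driver is within 6 mm of its end stop; syringe, carton, cup and vial are within 20 mm of where they were (all of step 2 and velocity of joint clamp between -0.01 and 0.01 m/s and contact force between each of syringe, carton, cup, vial and clamp below 0.2 N and value of joint driver above 0.094 m and distance of each of syringe_mid, carton_mid, cup_mid, vial_mid from where it was at the start of the episode below 0.02 m); the arm keeps its last pose, push and grip.
It fails at once if the clamp is let go and snaps back down (velocity of joint clamp below -0.25 m/s).
It fails at once if a bystander is disturbed (distance of any of syringe_mid, carton_mid, cup_mid, vial_mid from where it was at the start of the episode above 0.03 m).
It also fails if it takes over 40 s, if anything falls off the work surface, if the arm or the gripper's body presses on something with over 40 N, if the wrist force passes 120 N, or if a joint passes its speed limit or range.

## Working session

There is one attempt and no reset: what is moved stays moved. The work goes in short steps, Python scripts to look and compute and a tool call to move; the robot and the scene stay as the last step left them, time stands still between calls to the robot, and variables do not carry over. Pictures are saved under pics/ and viewed, about 8 in all and at most 12, crops included, and the job is handed in when it is done.

Besides the shell and the picture viewer there is one more tool, called after "Call:" as name(argument=value, ...), one argument or row to a line, values as JSON. carry_out: Moves the arm, as the interface text tells. Its arguments: {"type":"object","properties":{"series":{"type":"string"},"grip":{"type":"number"},"grip_force":{"type":"number"}},"required":["series"]}

```bash
mkdir -p pics; ls; cat > h.py <<'E'
import numpy as np, cv2
from cell import r, grab_frame
def shot(n,fn=None):
    f=grab_frame(n)
    if fn: cv2.imwrite('pics/'+fn,f['frame'][:,:,::-1])
    return f
def ray(f,u,v):
    K=np.array(f['intrinsics']); k=f['k1']
    x=np.array([(u-K[0,2])/K[0,0],(v-K[1,2])/K[1,1]]); s=x.copy()
    for _ in range(20): s=x/(1+k*(s@s))
    d=np.array(f['rotation'])@np.array([s[0],s[1],1]); return np.array(f['eye']),d/np.linalg.norm(d)
def onz(f,u,v,z):
    e,d=ray(f,u,v); return e+d*(z-e[2])/d[2]
def proj(f,p):
    K=np.array(f['intrinsics']); c=np.array(f['rotation']).T@(np.array(p)-f['eye']); s=c[:2]/c[2]
    s=s*(1+f['k1']*(s@s)); return K[0,0]*s[0]+K[0,2],K[1,1]*s[1]+K[1,2]
E
python3 - <<'E'
from h import *
for n in('scene','top'):
    f=shot(n,n+'0.png'); print(n,f['eye'],f['rotation'],f['intrinsics'],f['k1'])
print(r.grasp_offset,r.sense())
E
```

```text
pics
scene [0.98160984 0.38424869 0.92455816] [[-0.59443393  0.66466585 -0.45262304]
 [ 0.80413493  0.48858408 -0.33860392]
 [-0.00391405 -0.56524765 -0.82491198]] [[461.06568762   0.         317.5569575 ]
 [  0.         461.06568762 237.59057585]
 [  0.           0.           1.        ]] -0.005197869012914797
top [0.27911636 0.04645824 1.8492002 ] [[-0.0089967  -0.99104662  0.13321283]
 [-0.99993164  0.00792131 -0.00860048]
 [ 0.00746826 -0.1332811  -0.99105014]] [[611.38346357   0.         312.43282932]
 [  0.         611.38346357 242.70033765]
 [  0.           0.           1.        ]] -0.054750829541110685
0.0784 {'t': 0.1, 'joint_positions': array([-1.30612407e+00,  2.45726038e-01,  1.55886836e+00,  2.23350275e-05,
        1.33868487e+00, -1.74097606e-01]), 'qvel': array([-1.01250537e-03, -3.50582282e-03, -3.10494811e-03,  6.97116647e-05,
       -1.27775671e-03,  8.34470583e-04]), 'joint_torque': array([-1.05935109e-03, -4.16907513e+01, -3.15528810e+01,  6.85501867e-02,
        3.09095671e-02, -5.22530729e-05]), 'ee_pos': array([ 0.27605023, -0.58806521,  0.30167981]), 'eef_rot': array([[ 9.05277199e-01,  4.24821158e-01, -4.20226311e-04],
       [ 4.24821250e-01, -9.05275779e-01,  1.63356610e-03],
       [ 3.13552742e-04, -1.65735121e-03, -9.99998577e-01]]), 'wrist_force': array([ 0.22277109,  0.79242453, -0.18736435]), 'torque': array([ 0.05285757, -0.0152976 ,  0.0367075 ]), 'grip_width': 0.9951315291897646}
```

View pics/scene0.png

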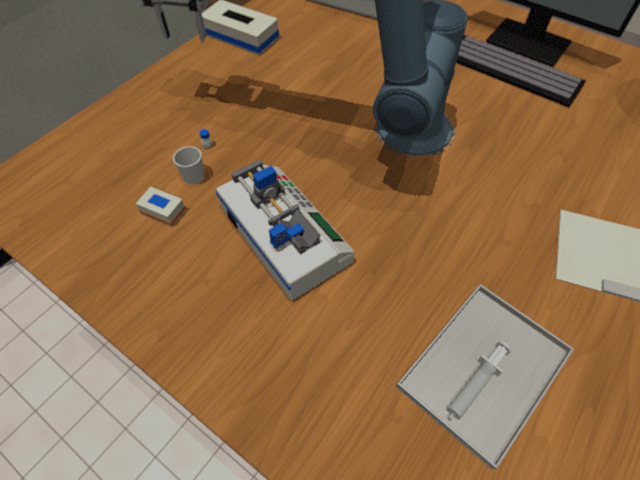

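View pics/top0.png

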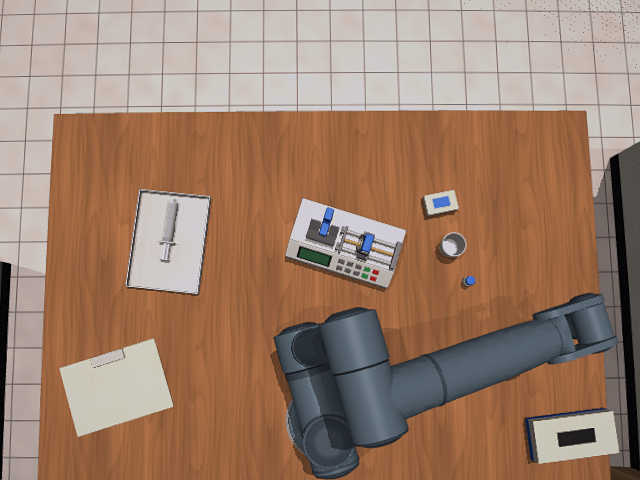

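The scene view shows the pump at about (285,230), with the driver grip at (265,178) and the clamp tab at (280,235). In the top view the pump is at (346,244), the driver grip at (367,242) and the clamp at (327,222). The cup, vial and carton are on the -y side. I'll enlarge both views for an exact measurement.

```bash
python3 - <<'E'
from h import *
ft=shot('top');fs=shot('scene')
for f,(x0,y0,w,h),n in((ft,(275,190,140,110),'t'),(fs,(205,150,160,155),'s')):
    im=f['frame'][y0:y0+h,x0:x0+w]
    cv2.imwrite(f'pics/{n}1.png',cv2.resize(im,None,fx=3.8,fy=3.8,interpolation=cv2.INTER_CUBIC)[:,:,::-1])
    hsv=cv2.cvtColor(im,cv2.COLOR_RGB2HSV)
    m=cv2.inRange(hsv,(100,140,40),(130,255,255))
    k,l,s,c=cv2.connectedComponentsWithStats(m)
    for i in range(1,k):
        if s[i,4]>20:
            print(n,s[i],c[i]+[x0,y0],cv2.minAreaRect(np.argwhere(l==i)[:,::-1].astype(np.float32)+[x0,y0] if 0 else (np.argwhere(l==i)[:,::-1]+[x0,y0]).astype(np.float32)))
    if n=='t':
        w=cv2.inRange(hsv,(0,0,120),(180,60,255)); w=cv2.morphologyEx(w|m,cv2.MORPH_CLOSE,np.ones((9,9)))
        cs=max(cv2.findContours(w,0,2)[0],key=cv2.contourArea); b=cv2.boxPoints(cv2.minAreaRect(cs))+[x0,y0]
        print(b,[onz(f,*p,.09)[:2].round(4) for p in b])
E
```

```text
t [ 44  18  15  28 201] [325.95024876 221.8358209 ] ((326.097900390625, 221.6868438720703), (7.397219657897949, 27.2623348236084), 17.354022979736328)
t [ 86  44  13  19 156] [367.05128205 242.73076923] ((367.11322021484375, 242.60379028320312), (9.0657958984375, 17.582151412963867), 15.945395469665527)
[[283.79003143 254.87188721]
 [301.7793541  197.30604744]
 [406.54803467 230.04626465]
 [388.55871582 287.61210632]] [array([0.4807, 0.1144]), array([0.6502, 0.0612]), array([ 0.5507, -0.2438]), array([ 0.3833, -0.1869])]
s [ 48  16  24  24 359] [264.49860724 177.5097493 ] ((264.6000061035156, 177.2000274658203), (16.994115829467773, 23.25510597229004), 63.43495178222656)
s [ 15  48  71  91 144] [255.20138889 244.13194444] ((254.51480102539062, 243.37921142578125), (114.0172348022461, 2.191594362258911), 51.98849105834961)
s [ 65  73  33  25 429] [284.03496503 232.9020979 ] ((284.22308349609375, 231.01541137695312), (19.597488403320312, 33.861480712890625), 60.2551155090332)
```

View pics/t1.png

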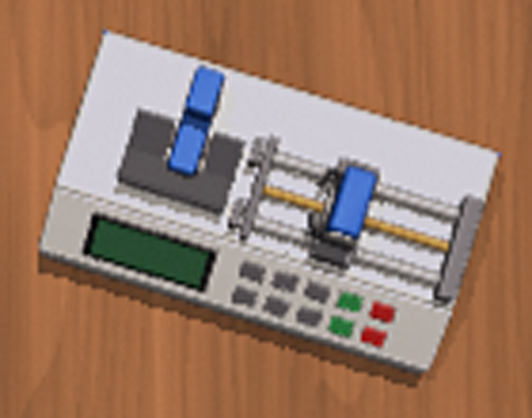

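View pics/s1.png

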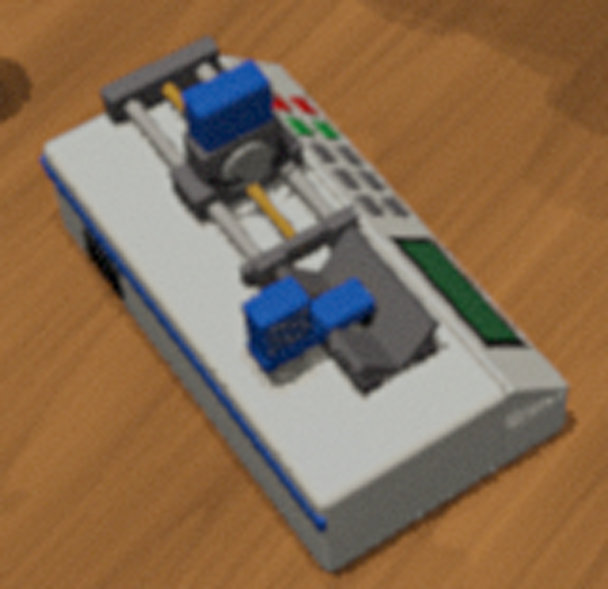

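The top crop shows the back deck corners at (105,32) and (498,153). The tab top is around (205,90) and the driver block top around (356,200). The scene crop confirms the layout. Next I'll compute the pump frame.

```bash
cat > pose.py <<'E'
from h import *
ft=shot('top');fs=shot('scene')
T=lambda x,y:(275+(x+.5)/3.8-.5,190+(y+.5)/3.8-.5)
S=lambda x,y:(205+(x+.5)/3.8-.5,150+(y+.5)/3.8-.5)
A=onz(ft,*T(105,32),.09);B=onz(ft,*T(498,153),.09)
A2=onz(fs,*S(322,505),.09);B2=onz(fs,*S(44,148),.09)
print(A,B,np.linalg.norm(A-B),A2,B2,np.linalg.norm(A2-B2))
yv=((A-B)+(A2-B2))[:2];yv/=np.linalg.norm(yv);xv=np.array([yv[1],-yv[0]])
for a,b in((A,B),(A2,B2)): print('ang',np.degrees(np.arctan2(*(a-b)[[1,0]])))
O=(A+B+A2+B2)[:2]/4-.085*xv
W=lambda x,y,z:np.r_[O+x*xv+y*yv,z]
L=lambda p:(np.array([xv@(p[:2]-O),yv@(p[:2]-O)])*1000).round(1)
if __name__=='__main__':
    print('O',O,'xv',xv,'yv',yv)
    print('clamp',W(.05,.07,.14), 'tab meas top',L(onz(ft,*T(206,84),.154)))
    for p in((345,163),(378,168)): print('drv top back edge T',L(onz(ft,*T(*p),.179)))
    for p in((186,98),(243,63),(268,88)): print('drv S',L(onz(fs,*S(*p),.179)))
    for p in((247,309),(278,282),(312,296)): print('tab S',L(onz(fs,*S(*p),.154)))
    g=[T(*p) for p in((195,67),(224,72))]
    print('tab T',[L(onz(ft,*p,.154)) for p in g])
E
python3 pose.py
```

```text
[0.64793223 0.05982776 0.09      ] [ 0.55111678 -0.24132585  0.09      ] 0.3163332566801866 [0.6481768  0.06157826 0.09      ] [ 0.55272513 -0.23556107  0.09      ] 0.3120942251331093
ang 72.17833924971829
ang 72.19114342877545
O [ 0.51906368 -0.06286451] xv [ 0.95204772 -0.30594958] yv [0.30594958 0.95204772]
clamp [ 0.58808253 -0.01151865  0.14      ] tab meas top [57.4 68.4]
drv top back edge T [ 27.1 -45.9]
drv top back edge T [ 30.8 -69.9]
drv S [ 24.7 -62.7]
drv S [-16.  -66.5]
drv S [-17.2 -41.7]
tab S [67.7 65.8]
tab S [44.4 60.5]
tab S [34.6 79.2]
tab T [array([67.2, 80. ]), array([70. , 58.3])]
```

Call:
carry_out(
  series="0.0188 0.0394 0 0 0 -7; 0.0188 0.0394 0 0 0 -7; 0.0188 0.0394 0 0 0 -7; 0.0188 0.0394 0 0 0 -7; 0.0188 0.0394 0 0 0 -7; 0.0188 0.0394 0 0 0 -7.9; 0.0188 0.0394 0 0 0 0; 0.0188 0.0394 0 0 0 0; 0.0188 0.0394 0 0 0 0; 0.0188 0.0394 0 0 0 0",
  grip=100,
  grip_force=30,
)

```text
t: 1.3
ee_pos: [0.4646, -0.1927, 0.3029]
eef_rot: [[0.952, -0.305, 0.001], [-0.305, -0.952, -0.0], [0.001, 0.0, -1.0]]
wrist_force: [0.5, 0.4, 1.0]
grip_width: 1.0
```

Call:
carry_out(
  series="0.0188 0.0394 0 0 0 0; 0.0188 0.0394 0 0 0 0; 0 0 0 0 0 0; 0 0 0 0 0 0",
)

```text
t: 1.7
ee_pos: [0.5019, -0.1149, 0.3026]
eef_rot: [[0.953, -0.303, -0.0], [-0.303, -0.953, -0.0], [-0.0, 0.0, -1.0]]
wrist_force: [0.5, -0.5, -0.8]
grip_width: 1.0
```

```bash
python3 - <<'E'
from pose import *
s=r.sense();print(s['t'],s['ee_pos'],s['eef_rot'],s['joint_positions'],L(s['ee_pos']))
R=s['eef_rot'];print('yaw',np.degrees(np.arctan2(R[1,1],R[0,1])))
f=shot('scene');im=f['frame'][100:300,180:400]
cv2.imwrite('pics/s2.png',cv2.resize(im,None,fx=3,fy=3,interpolation=cv2.INTER_CUBIC)[:,:,::-1])
E
```

```text
[0.64793223 0.05982776 0.09      ] [ 0.55111678 -0.24132585  0.09      ] 0.3163332566801866 [0.6481768  0.06157826 0.09      ] [ 0.55272513 -0.23556107  0.09      ] 0.3120942251331093
ang 72.17833924971829
ang 72.19114342877545
1.8 [ 0.50153336 -0.116312    0.30265428] [[ 9.52084566e-01 -3.05834884e-01 -5.97366959e-05]
 [-3.05834888e-01 -9.52084522e-01 -2.90090369e-04]
 [ 3.18453708e-05  2.94460129e-04 -9.99999956e-01]] [-4.48269035e-01 -7.55554560e-02  1.89962212e+00 -2.96792904e-04
  1.31745411e+00  1.43341689e+00] [ -0.3 -56.2]
yaw -107.80840035122672
```

View pics/s2.png

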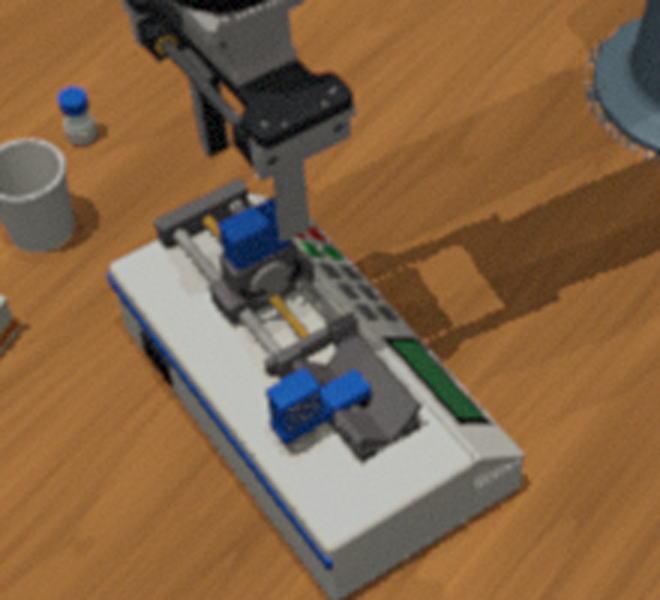

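The tool (fingers at (210,130) and (290,195) in the crop) straddles the driver block at (250,235). I'll descend and grip.

Call:
carry_out(
  series="0 0 -0.03 0 0 0; 0 0 -0.028 0 0 0; 0 0 0 0 0 0; 0 0 0 0 0 0",
)

```text
t: 2.25
ee_pos: [0.5015, -0.1165, 0.2449]
eef_rot: [[0.952, -0.307, -0.0], [-0.307, -0.952, 0.0], [-0.0, -0.0, -1.0]]
wrist_force: [-0.3, -0.6, 0.3]
grip_width: 1.002
```

Call:
carry_out(
  series="0 0 0 0 0 0; 0 0 0 0 0 0; 0 0 0 0 0 0; 0 0 0 0 0 0; 0 0 0 0 0 0; 0 0 0 0 0 0; 0 0 0 0 0 0; 0 0 0 0 0 0",
  grip=0,
  grip_force=25,
)

```text
t: 3.05
ee_pos: [0.5018, -0.1156, 0.2446]
eef_rot: [[0.952, -0.305, -0.0], [-0.305, -0.952, 0.0], [-0.0, 0.0, -1.0]]
wrist_force: [-0.0, -0.3, 0.3]
grip_width: 0.359
```

Call:
carry_out(
  series="0 0 0 0 0 0; 0 0 0 0 0 0; 0 0 0 0 0 0; 0 0 0 0 0 0",
)

```text
t: 3.45
ee_pos: [0.5017, -0.1158, 0.2446]
eef_rot: [[0.952, -0.305, -0.0], [-0.305, -0.952, -0.0], [-0.0, 0.0, -1.0]]
wrist_force: [-1.4, -2.9, -0.0]
grip_width: 0.255
```

Call:
carry_out(
  series="-0.00306 -0.00952 0 0 0 0; -0.00306 -0.00952 0 0 0 0; -0.00306 -0.00952 0 0 0 0; 0 0 0 0 0 0",
)

```text
t: 3.85
ee_pos: [0.492, -0.1457, 0.2446]
eef_rot: [[0.952, -0.306, -0.001], [-0.306, -0.952, -0.001], [-0.0, 0.001, -1.0]]
wrist_force: [-1.2, -3.0, -0.8]
grip_width: 0.253
```

Call:
carry_out(
  series="-0.00306 -0.00952 0 0 0 0; -0.00153 -0.00476 0 0 0 0; 0 0 0 0 0 0",
)

```text
t: 4.15
ee_pos: [0.4876, -0.1594, 0.2446]
eef_rot: [[0.952, -0.306, -0.001], [-0.306, -0.952, -0.001], [-0.001, 0.001, -1.0]]
wrist_force: [-2.4, -2.0, -0.2]
grip_width: 0.253
```

```bash
python3 - <<'E'
from pose import *
s=r.sense();print(L(s['ee_pos']),s['wrist_force'])
f=ft;im=f['frame'][180:310,270:470]
cv2.imwrite('pics/t3.png',cv2.resize(im,None,fx=4,fy=4,interpolation=cv2.INTER_CUBIC)[:,:,::-1])
im=fs['frame'][100:300,180:400]
cv2.imwrite('pics/s3.png',cv2.resize(im,None,fx=3,fy=3,interpolation=cv2.INTER_CUBIC)[:,:,::-1])
E
```

```text
[0.64793223 0.05982776 0.09      ] [ 0.55111678 -0.24132585  0.09      ] 0.3163332566801866 [0.6481768  0.06157826 0.09      ] [ 0.55272513 -0.23556107  0.09      ] 0.3120942251331093
ang 72.17833924971829
ang 72.19114342877545
[  -0.4 -101.2] [-1.99018535 -1.2905215   0.0947259 ]
```

View pics/s3.png

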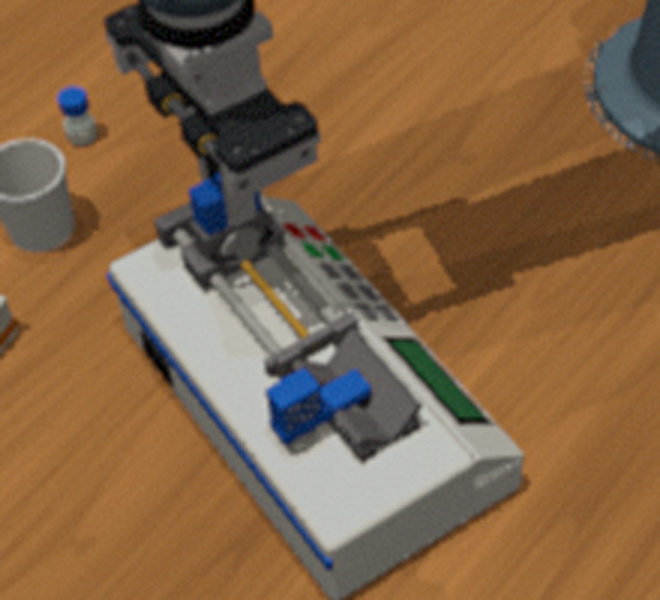

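The driver, at about (225,230), follows the grip and is now close to the end block at (180,240). I'll keep going in small steps until the force rises.

Call:
carry_out(
  series="-0.00153 -0.00476 0 0 0 0; -0.00153 -0.00476 0 0 0 0; 0 0 0 0 0 0",
)

```text
t: 4.55
ee_pos: [0.4847, -0.1683, 0.2446]
eef_rot: [[0.952, -0.305, -0.001], [-0.305, -0.952, -0.0], [-0.001, 0.0, -1.0]]
wrist_force: [-1.6, 1.1, 0.2]
grip_width: 0.254
```

Call:
carry_out(
  series="-0.00153 -0.00476 0 0 0 0; 0 0 0 0 0 0",
)

```text
t: 4.75
ee_pos: [0.4831, -0.1731, 0.2446]
eef_rot: [[0.952, -0.305, -0.001], [-0.305, -0.952, -0.0], [-0.001, 0.0, -1.0]]
wrist_force: [-2.4, -0.1, 0.8]
grip_width: 0.251
```

Call:
carry_out(
  series="-0.00092 -0.00286 0 0 0 0; 0 0 0 0 0 0",
)

```text
t: 4.95
ee_pos: [0.4823, -0.1758, 0.2446]
eef_rot: [[0.952, -0.305, -0.001], [-0.305, -0.952, 0.0], [-0.001, 0.0, -1.0]]
wrist_force: [-2.7, 1.4, 1.0]
grip_width: 0.253
```

Call:
carry_out(
  series="-0.00092 -0.00286 0 0 0 0; -0.00092 -0.00286 0 0 0 0; 0 0 0 0 0 0",
)

```text
t: 5.25
ee_pos: [0.4804, -0.1816, 0.2446]
eef_rot: [[0.952, -0.305, -0.001], [-0.305, -0.952, -0.0], [-0.001, 0.0, -1.0]]
wrist_force: [-3.0, 1.4, 1.1]
grip_width: 0.253
```

Call:
carry_out(
  series="-0.00092 -0.00286 0 0 0 0; 0 0 0 0 0 0",
)

```text
t: 5.45
ee_pos: [0.4799, -0.1832, 0.2446]
eef_rot: [[0.952, -0.305, 0.001], [-0.305, -0.952, 0.003], [-0.0, -0.003, -1.0]]
wrist_force: [-0.7, 9.1, 1.8]
grip_width: 0.257
```

```bash
python3 - <<'E'
from pose import *
s=r.sense();print(L(s['ee_pos']),s['wrist_force'])
a=ft['frame'][190:310,330:450];b=fs['frame'][110:230,180:300]
cv2.imwrite('pics/c4.png',cv2.resize(np.hstack([a,b]),None,fx=3.3,fy=3.3,interpolation=cv2.INTER_CUBIC)[:,:,::-1])
E
```

```text
[0.64793223 0.05982776 0.09      ] [ 0.55111678 -0.24132585  0.09      ] 0.3163332566801866 [0.6481768  0.06157826 0.09      ] [ 0.55272513 -0.23556107  0.09      ] 0.3120942251331093
ang 72.17833924971829
ang 72.19114342877545
[  -0.5 -126.5] [-0.92091943  8.21018243  1.16760279]
```

View pics/c4.png

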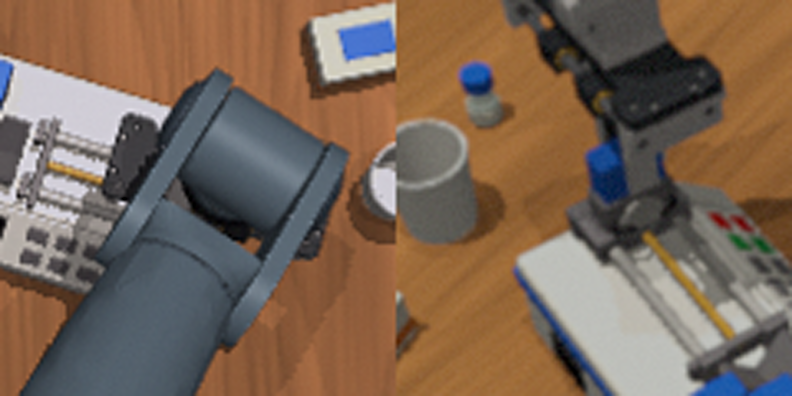

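The contact force rose to about 9 N at local y -126.5 mm, and the carriage is flush with the end block (right half, about (600,225)). The driver is at its stop, so I'll release and lift away.

Call:
carry_out(
  series="0 0 0 0 0 0; 0 0 0 0 0 0; 0 0 0 0 0 0; 0 0 0 0 0 0; 0 0 0 0 0 0; 0 0 0.02 0 0 0; 0 0 0.04 0 0 0; 0 0 0 0 0 0",
  grip=70,
)

```text
t: 6.35
ee_pos: [0.4817, -0.1855, 0.3104]
eef_rot: [[0.952, -0.305, 0.009], [-0.305, -0.952, -0.006], [0.01, 0.003, -1.0]]
wrist_force: [1.3, -0.4, -0.0]
grip_width: 0.698
```

Call:
carry_out(
  series="0.0217 0.0346 0 0 0 0; 0.0217 0.0346 0 0 0 0; 0.0217 0.0346 0 0 0 0; 0.0217 0.0346 0 0 0 0; 0.0217 0.0346 0 0 0 0; 0 0 0 0 0 0; 0 0 0 0 0 0",
)

```text
t: 7.05
ee_pos: [0.5882, -0.0107, 0.3039]
eef_rot: [[0.953, -0.304, -0.001], [-0.304, -0.953, -0.0], [-0.001, 0.001, -1.0]]
wrist_force: [-0.4, 0.1, 0.2]
grip_width: 0.699
```

```bash
python3 - <<'E'
from pose import *
s=r.sense();print(s['t'],s['ee_pos'],L(s['ee_pos']),s['wrist_force'],s['grip_width'],s['joint_positions'])
a=ft['frame'][190:310,290:430];b=fs['frame'][110:290,180:390]
h=lambda i:cv2.resize(i,(390,int(390*i.shape[0]/i.shape[1])),interpolation=cv2.INTER_CUBIC)
a=h(a);b=h(b);n=min(len(a),len(b))
cv2.imwrite('pics/c5.png',np.hstack([a[:n],b[:n]])[:,:,::-1])
E
```

```text
[0.64793223 0.05982776 0.09      ] [ 0.55111678 -0.24132585  0.09      ] 0.3163332566801866 [0.6481768  0.06157826 0.09      ] [ 0.55272513 -0.23556107  0.09      ] 0.3120942251331093
ang 72.17833924971829
ang 72.19114342877545
7.15 [ 0.58778204 -0.01195609  0.30419211] [49.8 69.5] [-0.24094242 -0.9046015   0.39612732] 0.6965256173634568 [-2.12948646e-01  1.00561762e-01  1.71890100e+00 -3.52567590e-04
  1.32281160e+00  1.66876792e+00]
```

View pics/c5.png

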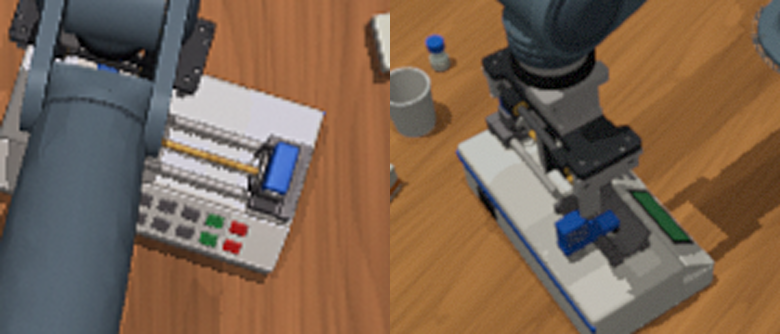

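The driver's blue block is at the end block in the left half, (280,165), and the tool is above the clamp tab at (575,230). I'll descend over the tab and grip it.

Call:
carry_out(
  series="0 0 -0.03 0 0 0; 0 0 -0.03 0 0 0; 0 0 -0.025 0 0 0; 0 0 0 0 0 0; 0 0 0 0 0 0",
)

```text
t: 7.65
ee_pos: [0.5881, -0.0121, 0.2201]
eef_rot: [[0.952, -0.306, -0.0], [-0.306, -0.952, -0.0], [0.0, 0.0, -1.0]]
wrist_force: [-0.0, -0.2, -0.7]
grip_width: 0.702
```

Call:
carry_out(
  series="0 0 0 0 0 0; 0 0 0 0 0 0; 0 0 0 0 0 0; 0 0 0 0 0 0; 0 0 0 0 0 0; 0 0 0 0 0 0; 0 0 0 0 0 0; 0 0 0 0 0 0; 0 0 0 0 0 0; 0 0 0 0 0 0",
  grip=0,
  grip_force=45,
)

```text
t: 8.65
ee_pos: [0.5879, -0.0124, 0.2198]
eef_rot: [[0.952, -0.305, -0.001], [-0.305, -0.952, -0.003], [-0.0, 0.003, -1.0]]
wrist_force: [-3.1, -5.6, 2.5]
grip_width: 0.232
```

```bash
python3 - <<'E'
from pose import *
s=r.sense();print(s['t'],s['ee_pos'],L(s['ee_pos']),s['wrist_force'],s['torque'],s['grip_width'])
b=fs['frame'][130:290,200:390]
cv2.imwrite('pics/c6.png',cv2.resize(b,None,fx=3.6,fy=3.6,interpolation=cv2.INTER_CUBIC)[:,:,::-1])
E
```

```text
[0.64793223 0.05982776 0.09      ] [ 0.55111678 -0.24132585  0.09      ] 0.3163332566801866 [0.6481768  0.06157826 0.09      ] [ 0.55272513 -0.23556107  0.09      ] 0.3120942251331093
ang 72.17833924971829
ang 72.19114342877545
8.75 [ 0.58794931 -0.01244     0.21981375] [50.2 69.1] [-2.92312893 -5.11900139  0.6722593 ] [-0.72152195  0.42889324 -0.07708499] 0.22938075869787528
```

View pics/c6.png

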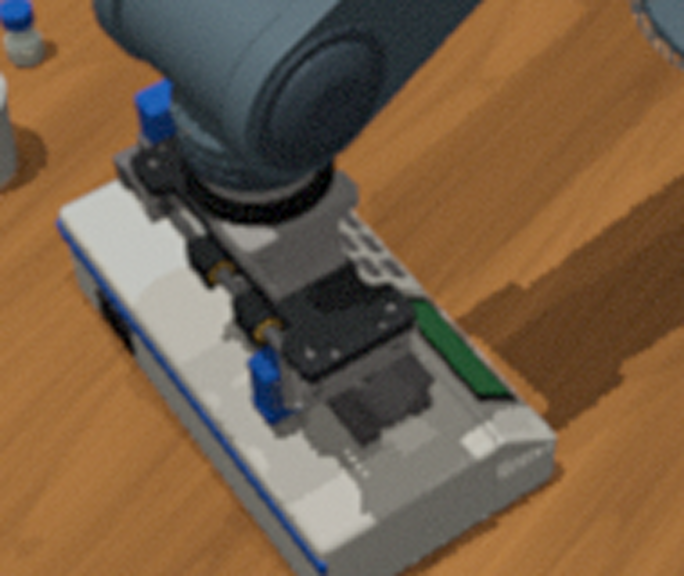

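The fingers hold the tab at (270,385), and the opening of 21.6 mm matches the 22 mm tab. I'll lift slowly, easing off the 6 N side force.

Call:
carry_out(
  series="-0.0003 -0.001 0.002 0 0 0; 0 0 0.004 0 0 0; 0 0 0.004 0 0 0; 0 0 0.004 0 0 0; 0 0 0.004 0 0 0; 0 0 0 0 0 0",
  grip_force=50,
)

```text
t: 9.35
ee_pos: [0.5878, -0.0126, 0.2376]
eef_rot: [[0.952, -0.305, -0.0], [-0.305, -0.952, -0.001], [-0.0, 0.001, -1.0]]
wrist_force: [1.9, -4.4, -7.0]
grip_width: 0.234
```

Call:
carry_out(
  series="0 0 0.004 0 0 0; 0 0 0.004 0 0 0; 0 0 0.004 0 0 0; 0 0 0.004 0 0 0; 0 0 0 0 0 0; 0 0 0 0 0 0; 0 0 0 0 0 0",
)

```text
t: 10.05
ee_pos: [0.5877, -0.0126, 0.2526]
eef_rot: [[0.952, -0.305, -0.0], [-0.305, -0.952, -0.001], [-0.0, 0.001, -1.0]]
wrist_force: [4.6, -5.5, -9.2]
grip_width: 0.23
```

```bash
python3 - <<'E'
from pose import *
s=r.sense();print(s['t'],s['ee_pos'],L(s['ee_pos']),s['wrist_force'],s['grip_width'])
b=fs['frame'][190:280,240:340]
cv2.imwrite('pics/c7.png',cv2.resize(b,None,fx=6.5,fy=6.5,interpolation=cv2.INTER_CUBIC)[:,:,::-1])
print('collar top px',[(np.array(proj(fs,W(.05,.07,z)))-[240,190])*6.5 for z in(.102,.106,.12+.034)])
E
```

```text
[0.64793223 0.05982776 0.09      ] [ 0.55111678 -0.24132585  0.09      ] 0.3163332566801866 [0.6481768  0.06157826 0.09      ] [ 0.55272513 -0.23556107  0.09      ] 0.3120942251331093
ang 72.17833924971829
ang 72.19114342877545
10.15 [ 0.5877154  -0.01258331  0.25259308] [50.  68.9] [ 4.25412577 -4.79365367 -9.6124439 ] 0.2287290992316278
collar top px [array([258.77350164, 339.64765558]), array([257.90607497, 332.88646068]), array([247.02702543, 248.08036049])]
```

View pics/c7.png

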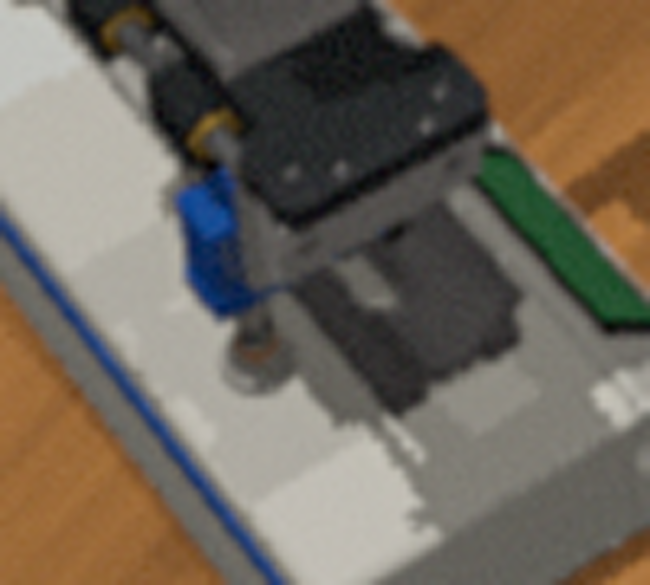

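The orange ring shows at the collar top (258,348). The tool has risen 32.8 mm and the spring pull is about 10 N. I'll add 1 mm and check for drift.

Call:
carry_out(
  series="0 0 0.001 0 0 0; 0 0 0 0 0 0; 0 0 0 0 0 0; 0 0 0 0 0 0; 0 0 0 0 0 0; 0 0 0 0 0 0; 0 0 0 0 0 0; 0 0 0 0 0 0",
)

```text
t: 10.95
ee_pos: [0.5877, -0.0126, 0.2535]
eef_rot: [[0.952, -0.305, -0.001], [-0.305, -0.952, -0.001], [-0.0, 0.001, -1.0]]
wrist_force: [3.8, -5.0, -9.6]
grip_width: 0.23
```

```bash
python3 - <<'E'
from pose import *
P=[];F=[]
for _ in range(6):
    f=grab_frame('scene'); s=r.sense(); P.append(s['ee_pos'][2]);F.append(s['wrist_force'][2])
print(s['t'],np.round(P,4),np.mean(F),s['grip_width'])
g0=cv2.imread('pics/scene0.png')[:,:,::-1];t0=cv2.imread('pics/top0.png')[:,:,::-1]
for n,a,b,bx in(('cup/vial/carton',g0,f['frame'],(130,120,85,105)),('tray',g0,f['frame'],(395,285,180,185)),('top byst',t0,ft['frame'],(420,185,60,105))):
    x,y,w,h=bx;d=cv2.absdiff(cv2.GaussianBlur(a,(5,5),0),cv2.GaussianBlur(b,(5,5),0))[y:y+h,x:x+w].max(2);print(n,d.max(),(d>40).sum())
def cen(im,x,y,w,h,lo,hi):
    m=cv2.inRange(cv2.cvtColor(im[y:y+h,x:x+w],cv2.COLOR_RGB2HSV),lo,hi);M=cv2.moments(m,True);return M['m00'],x+M['m10']/M['m00'],y+M['m01']/M['m00']
u=cen(ft['frame'],375,220,40,50,(100,140,40),(130,255,255));print('driver blue top',u,L(onz(ft,*u[1:],.175)), 'start',L(onz(ft,367.05,242.73,.175)))
b=f['frame'][215:265,255:310]
cv2.imwrite('pics/c8.png',cv2.resize(b,None,fx=11,fy=11,interpolation=cv2.INTER_CUBIC)[:,:,::-1])
E
```

```text
[0.64793223 0.05982776 0.09      ] [ 0.55111678 -0.24132585  0.09      ] 0.3163332566801866 [0.6481768  0.06157826 0.09      ] [ 0.55272513 -0.23556107  0.09      ] 0.3120942251331093
ang 72.17833924971829
ang 72.19114342877545
11.35 [0.2535 0.2535 0.2535 0.2536 0.2535 0.2535] -10.26213555625794 0.23074023467170035
cup/vial/carton 19 0
tray 10 0
top byst 2 0
driver blue top (157.0, 390.14649681528664, 249.9936305732484) [   1.5 -125.4] start [  1.8 -58.5]
```

View pics/c8.png

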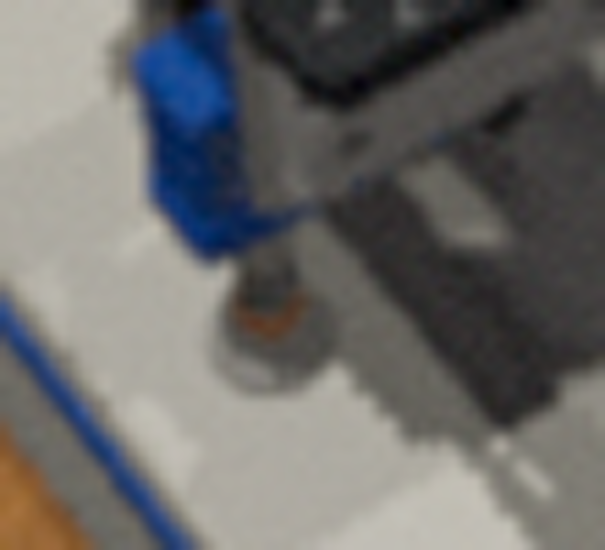

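The ring at (270,318) sits just on top of the collar. The tool is steady at a 33.7 mm lift with 10.3 N of pull, the driver is at its stop and the bystanders haven't moved. I'll hand in.

```bash
python3 -c "
from cell import r
print(r.sign_off()); s=r.sense(); print(s['t'],s['ee_pos'],s['wrist_force'],s['grip_width'])"
```

```text
the job is handed in; nothing more can be done
None
the job is handed in; nothing more can be done
```

The pump is ready for the 50 mL syringe, and I handed the job in with the gripper still holding the clamp at the mark, about 11 s into the 40 s allowed.

- **Driver:** I gripped the blue block and slid it out until the contact force rose to about 9 N. The block moved about 67 mm in the top view and ended against the end block. It was still there in the last picture.
- **Clamp:** I gripped the finger tab at 50 N and raised it slowly. The tool rose 33.7 mm and the wrist force was 10.3 N, close to the 10 N spring pull at the mark. In the last picture the orange ring sits just on top of the collar. The tool height stayed constant over the last readings.
- **Bystanders:** The regions around the syringe tray, carton, cup and vial look the same as at the start in the final pictures.

No check failed. A side force of about 5–6 N stayed on the clamp grip because the tool is about 1 mm off centre. I measured the lift from the tool's height, not the clamp joint itself, and sign-off gives no verdict.

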